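Reset the lamp tester and hold a candle lamp home in its test socket

ROBOT

A 6-joint arm with a two-finger parallel gripper is mounted at the origin on the work surface. World frame = base frame: x ahead of the robot, y to its left, z up, the work surface at z = 0. Lengths are in m, angles in rad, forces in N, time in s.
With the tool pointing down it reaches from about 0.25 to 0.725 m from the base axis. Payload 9.7 kg.
Tool frame: the origin (TCP) lies midway between the tips of the shut fingers; the grasp point (between the pads) lies 19 mm behind it; z points along the fingers, y is the line along which they close (so a half turn about z gives the same grasp; the last joint's range is limited). The gripper opens to 85 mm and grips with 20 to 120 N. Pads are 22 mm wide; open, the fingers measure 114 mm over their backs; the gripper's body (76 mm by 85 mm) begins 54 mm behind the grasp point. The pads swing forward as they close: fully open they stand 13 mm farther back than shut.
Start: joints at [1.194, 0.087, 0.176, 1.66, 0, 1.571], TCP at [0.202, 0.511, 0.231] pointing down, gripper open.
Joint ranges: [-3.13, 3.13], [-0.85, 1.81], [-1.15, 1.24], [-2.2, 2.28], [-1.44, 1.52], [-3.14, 3.14]. Speed limits (rad/s): [2.22, 2.22, 2.57, 3.14, 3.14, 3.14].

INTERFACE

Orientations are given as a unit quaternion [x, y, z, w].
In Python, from rig import env, cams gives the robot as it stands.
- The arm moves only by the shell command python3 -m pendant 'ROWS' [FORCE]. ROWS is JSON, a list of rows, each an object with "dr": the turn, a rotation vector about the tool's x, y, z in rad, a list of three; "xyz": the shift along the tool's x, y, z in m, a list of three; "grip": the finger opening in m, from 0 to 0.0854. In form: [{"dr": [wx, wy, wz], "xyz": [tx, ty, tz], "grip": grip}, ...]. A call has 1 to 20 rows; each row is the pose to reach, as a shift and turn from the pose commanded when the call began, along the tool's axes at that moment; what a row does not reach only later rows make up. A row lasts 1/12 s, in which the tool goes at most 41.7 mm and 7.16 degrees, less where a joint would pass 70% of its speed; a pose out of reach is approached as far as the arm can. A call with a gripper value outside its range is refused whole. The fingers move at their own pace and stop on an object; FORCE is the grip in N (left out, the last holds). Time passes only in rows, so rows that repeat a pose let the fingers close. It gives the time, the measured TCP pose, the force, the opening and the grip force at its end, in the units of the state.
- env.read_state(): the state, without advancing time (a new reading comes with each control period).
- cams.capture(name): name is "side" or "top"; returns a dict with "frame" (384x512x3 uint8, red, green, blue), "K" (3x3 intrinsics, pixels), "distortion" ([k1, k2, p1, p2, k3] as OpenCV has them; the pictures are not rectified), "extrinsics" (4x4, takes a point from camera to world coordinates). Camera axes: x right, y up, looking along -z (the intrinsics and any distortion apply to the point x, -y, -z); pixel columns grow to the right and rows downward; lengths in m; the calibration is good to about 2 mm. A picture is of the moment at which its call begins. There is no depth.
- env.close_job(): hands the job in; it is judged then, once.
The state is a dict: "time": time; "q": joint angles; "dq": joint speeds; "joint_torque": joint torques, N m; "ee_pos": TCP position; "tcp_rot": TCP orientation; "contact_force": force on the tool from outside, world axes, zero at the start; "moment": the same for the moment, N m; "grip_width": finger opening in m; "grip_force": force on a finger pad.
Only numpy, scipy, OpenCV 4.12 (cv2) and the standard library are available. Lean on these libraries where they do the work, as an engineer would, in place of code of your own. Each camera call takes 0.05 s, during which the arm holds its last target. There are 200 camera calls.

TASK

The bench lamp tester has tripped: take the slim screwdriver from the wooden rack, push the tester's recessed reset button fully in with its blade, and stand the screwdriver back in the hole it came from. Then take the candle-shaped lamp out of the lamp block, put it cap down in the tester's narrower socket and press it straight down against the sprung contact until its shoulder sits firmly on the socket rim, without leaning hard on it. Finish while still holding it pressed home there, and leave the other lamps and screwdrivers where they stand.

Things in the scene. Friction and masses are not known exactly. Their poses are not given: they have to be found in the camera images.
- tester: bench lamp tester, fixed: grey steel box 150 (x) x 190 (y) x 60 mm high, aluminium top. Origin: centre of its underside; z up; its front faces its own -x. On top: meter at front left, recessed reset button in a black bush at front right (-42, -45 mm), narrower test socket at rear right (34, -44 mm), wider socket (43 mm across, 29 mm bore, 26 mm high, not used) at rear left (34, 44 mm).
- socket: the narrower push-in test socket: a smooth round black collar on the tester's panel, 33 mm across outside (38 mm foot), bore 17 mm, 26 mm high, fixed to the tester. Origin: centre of its foot, on the panel, 60 mm above the bench; z up along the bore.
- socket_rim (a point): centre of the mouth of that socket, level with its flat rim (86 mm above the bench): the hard stop for the lamp's shoulder
- contact_top (a point): centre of the top of the sprung brass contact plunger (9 mm across) on the axis inside that socket: 12 mm below the rim when free; moves down as it is pressed
- contact (a joint): how far the sprung contact is pressed in, m: 0 free, about 0.008 when the lamp's shoulder is on the rim (its own end stop, 0.011, is never reached). Starts to move at 4 N and then 0.7 N per mm: about 9.6 N at 8 mm. It does not latch: a lamp that is let go rises again.
- reset_top (a point): centre of the top of the reset button, a 9 mm grey spring pin, 6 mm below the rim of its black bush (24 mm across, 11 mm bore, bush rim 72 mm above the bench). Only a thin blade reaches it. Moves down with the button.
- reset (a joint): how far the reset button is pressed, m: 0 free, 0.004 fully in (its end stop). Starts to move at 2.5 N, 5 N fully in; springs back when let go.
- rack: wooden screwdriver rack, fixed: 224 mm long (its x), 50 wide (y), 95 high; 18 mm thick top strip with three 13 mm through holes at x = -65, 0, +65 mm, base board 8 mm thick. Origin: centre of its underside. Three drivers stand in it blade down, in varying order: the slim one, a thick one and a nut driver; handles rise 75 to 85 mm above the strip.
- driver: the slim screwdriver, loose, about 50 g: round steel shaft 5 mm thick, 80 mm long, blunt end; round yellow handle 20 mm in diameter (17 mm at a neck 9 mm up), 75 mm long: the thinnest and lowest of the three handles. It stands with the handle's underside on the rack's strip. Origin: tip of the blade, 15 mm above the bench at the start; z runs up through the handle.
- driver_tip (a point): tip of the slim screwdriver's blade (the body's origin)
- driver_grip (a point): place to grip the slim screwdriver: on its axis, mid-handle, 125 mm above the tip
- lamp_block: wooden lamp block, fixed: 250 mm long (its x), 60 wide (y), 32 high; three 17 mm blind holes 24 mm deep at x = -80, 0, +80 mm. Origin: centre of its underside. Three lamps stand in it cap down, in varying order: the candle lamp, a round globe lamp and a thin tube lamp. Rack and block stand one on each side of the tester; which side varies.
- candle_lamp: the candle-shaped lamp, loose, about 50 g: brass cap 14 mm in diameter, 20 mm long (lowest 6 mm tapered), flat shoulder 25 mm in diameter resting on the block, white body widening to a straight part 35 mm in diameter from 43 to 72 mm, pointed top at 100 mm. Origin: contact at the bottom of the cap, 12 mm above the bench at the start; z up through the point. Bears up to 45 N.
- lamp_grip (a point): place to grip the candle lamp: on its axis in the straight 35 mm part, 57 mm above its contact
- lamp_shoulder (a point): centre of the flat shoulder of the candle lamp, 20 mm above its contact: this meets the socket rim
- big_driver: thick screwdriver (33 mm handle) in the rack, to be left alone; origin at its tip, 15 mm above the bench
- nut_driver: nut driver (29 mm handle) in the rack, to be left alone; origin at its tip, 15 mm above the bench
- globe_lamp: round globe lamp (45 mm, 76 mm long) in the lamp block, to be left alone; origin at its contact
- tube_lamp: straight tube lamp (22 mm, 88 mm long) in the lamp block, to be left alone; origin at its contact
Things that resemble listed ones, but are neither listed nor needed, are in the scene too. What is shaped like the candle_lamp but pink or turquoise is not meant.

How it is judged:
On the way, in this order (a step that is already met when the one before it is completed fails the run):
1. the reset button is pushed fully in by the blade of the slim screwdriver, held in the gripper (value of joint reset above 0.0032 m and distance between driver_tip and reset_top below 0.006 m and contact force between the fingers and driver above 1 N), for 0.1 s.
2. the slim screwdriver stands in its hole in the rack again, let go (distance of driver from where it was at the start of the episode below 0.012 m and angle between driver's own z axis and vertical below 0.12 rad and contact force between the fingers and driver below 0.1 N), for 0.2 s.
3. the candle lamp is pressed home: contact in, shoulder on the rim, held in the gripper (value of joint contact above 0.0068 m and contact force between candle_lamp and socket above 1 N and contact force between the fingers and candle_lamp above 1 N), for 0.3 s.
At the end, for the whole second after the job is handed in: Gripper holds the candle lamp in the narrower socket: contact 6.8 mm or more in, shoulder within 4 mm of the rim centre and bearing on it with 1 to 45 N, upright within 0.1 rad, at rest. Slim driver upright within 12 mm of its start; other drivers and lamps within 12 mm of theirs (all of step 3 and distance between lamp_shoulder and socket_rim below 0.004 m and angle between candle_lamp's own z axis and vertical below 0.1 rad and contact force between candle_lamp and socket below 45 N and linear speed of candle_lamp below 0.01 m/s and distance of each of driver, big_driver, nut_driver, globe_lamp, tube_lamp from where it was at the start of the episode below 0.012 m and angle between driver's own z axis and vertical below 0.12 rad); the arm keeps its last pose, push and grip.
It fails at once if the lamp is pressed on the socket so hard that it would break (over 60 N) (contact force between candle_lamp and socket above 60 N).
It fails at once if another lamp or driver is pulled out or knocked over (distance of any of big_driver, nut_driver, globe_lamp, tube_lamp from where it was at the start of the episode above 0.03 m).
It also fails if it takes over 62 s, if anything falls off the work surface, if the arm or the gripper's body presses on something with over 40 N, if the wrist force passes 120 N, or if a joint passes its speed limit or range.

## Working session

There is one attempt and no reset: what is moved stays moved. The work goes in short steps, Python scripts to look and compute and a shell command to move; the robot and the scene stay as the last step left them, time stands still between calls to the robot, and variables do not carry over. Pictures are saved under pics/ and viewed, at most 10 in all, crops included, and the job is handed in when it is done.

```bash
ls; mkdir -p pics; python3 - <<'E'
from rig import env,cams
import cv2,pickle
s=env.read_state(); print({k:s[k] for k in('time','ee_pos','tcp_rot','contact_force','grip_width')})
d={}
for n in('top','side'):
    c=cams.capture(n); d[n]=c; cv2.imwrite(f'pics/{n}0.png',cv2.cvtColor(c['frame'],4))
    print(n,c['K'],c['distortion'],c['extrinsics'])
pickle.dump(d,open('c0.pkl','wb'))
E
```

```text
pics
{'time': 0.0, 'ee_pos': array([0.20229189, 0.5112298 , 0.23060323]), 'tcp_rot': array([ 1.87299203e-01,  9.82302718e-01, -6.00538915e-04, -1.32041276e-04]), 'contact_force': array([ 0.44467321,  0.51161879, -0.14904453]), 'grip_width': 0.0852736913836267}
top [[373.52157086   0.         247.77854314]
 [  0.         373.52157086 191.47408382]
 [  0.           0.           1.        ]] [-0.04233127  0.          0.          0.          0.        ] [[ 1.01275696e-02  9.94396056e-01 -1.05232680e-01  4.37221331e-01]
 [-9.99947120e-01  1.02592614e-02  7.10188062e-04  6.21709170e-02]
 [ 1.78581778e-03  1.05219923e-01  9.94447374e-01  8.93412472e-01]
 [ 0.00000000e+00  0.00000000e+00  0.00000000e+00  1.00000000e+00]]
side [[352.86898754   0.         255.00861541]
 [  0.         352.86898754 187.5486506 ]
 [  0.           0.           1.        ]] [-0.0372384  0.         0.         0.         0.       ] [[ 0.83866048  0.31282223 -0.44585967  0.09528669]
 [-0.54459125  0.49410952 -0.67769916 -0.59004564]
 [ 0.00830415  0.81117078  0.58475037  0.65552339]
 [ 0.          0.          0.          1.        ]]
```

View pics/top0.png

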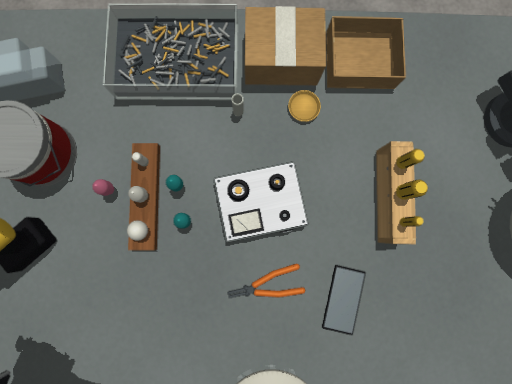

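View pics/side0.png

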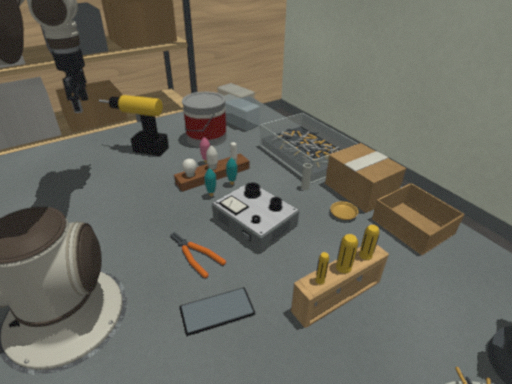

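The top view shows the rack at right, with drivers at (412,156), (414,189) and (412,221). The block is at left, with lamps at (137,157), (138,194) and (138,231), and the tester is at (261,203). In the side view the drivers are at (322,268), (347,253) and (370,242), and the block lamps run from about (190,168) to (233,150).

Driver candidates are the three yellow handles. Top (412,221) / side (322,268) looks thinnest and lowest, so it should be the slim one. Lamp candidates are the white middle lamp (138,194), the pink one (103,187) and the turquoise ones (174,183) and (181,220). Only the white one in the block fits. I'll confirm both in one enlarged crop.

```bash
cat > h.py <<'E'
import numpy as np,cv2,pickle
def ray(c,px):
    u=cv2.undistortPoints(np.array([[px]],float),c['K'],np.array(c['distortion'],float))[0,0]
    E=c['extrinsics']; d=E[:3,:3]@np.array([u[0],-u[1],-1.]); return E[:3,3],d/np.linalg.norm(d)
def plane(c,px,z):
    o,d=ray(c,px); return o+d*(z-o[2])/d[2]
def tri(c1,p1,c2,p2):
    o1,d1=ray(c1,p1);o2,d2=ray(c2,p2)
    t=np.linalg.lstsq(np.c_[d1,-d2],o2-o1,rcond=None)[0]
    a,b=o1+t[0]*d1,o2+t[1]*d2; return (a+b)/2,np.linalg.norm(a-b)
def proj(c,P):
    E=c['extrinsics']; p=E[:3,:3].T@(np.asarray(P,float)-E[:3,3]); p=p*[1,-1,-1]
    return cv2.projectPoints(p[None],np.zeros(3),np.zeros(3),c['K'],np.array(c['distortion'],float))[0].ravel()
E
python3 - <<'E'
from h import *
d=pickle.load(open('c0.pkl','rb'))
def crop(n,x0,y0,w,h,s):
    return cv2.resize(cv2.cvtColor(d[n]['frame'],4)[y0:y0+h,x0:x0+w],(w*s,h*s),interpolation=cv2.INTER_CUBIC)
A=crop('top',372,135,60,115,5) #300x575
B=crop('top',210,155,100,95,5) # 500x475
cv2.imwrite('pics/z1.png',np.hstack([A,np.vstack([B,np.zeros((100,500,3),np.uint8)])]))
C=crop('side',170,130,90,75,4) #360x300
D=crop('side',285,215,110,75,4) #440x300
E_=crop('top',90,135,100,75*1,4); F=crop('top',90,190,100,75,4)
cv2.imwrite('pics/z2.png',np.vstack([np.hstack([C,D]),np.hstack([E_,F])]))
# masks
hsv=cv2.cvtColor(d['top']['frame'],cv2.COLOR_RGB2HSV)
for nm,lo,hi,roi in(('yellow',(20,150,60),(32,255,255),(375,130,435,250)),('white',(0,0,150),(180,70,255),(115,140,160,250)),('teal',(80,100,40),(100,255,255),(150,160,200,240)),('panel',(0,0,120),(180,60,255),(205,155,315,250)),('pink',(160,80,60),(179,255,255),(85,170,120,205))):
    m=cv2.inRange(hsv,lo,hi); k=np.zeros_like(m);k[roi[1]:roi[3],roi[0]:roi[2]]=m[roi[1]:roi[3],roi[0]:roi[2]]
    n,l,st,ce=cv2.connectedComponentsWithStats(k)
    for i in range(1,n):
        if st[i,4]>25: print(nm,st[i],ce[i].round(1))
    if nm=='panel':
        cs=max(cv2.findContours(k,0,1)[0],key=cv2.contourArea); print(cv2.minAreaRect(cs),cv2.boxPoints(cv2.minAreaRect(cs)))
E
```

```text
yellow [396 149  28  20 309] [410.  158.4]
yellow [396 180  31  19 402] [411.9 189.2]
yellow [400 217  23  10 167] [411.1 221.2]
white [132 152   8   8  50] [135.6 155.6]
white [129 186  13  11 107] [135.2 191. ]
white [127 221  19  18 253] [135.9 229.3]
teal [166 175  17  17 218] [174.  182.7]
teal [174 213  17  16 216] [181.7 220.2]
panel [205 155  19  21 171] [212.  163.3]
panel [ 215  162   93   79 3762] [264.  198.7]
panel [232 187  13   9  48] [237.7 191.5]
panel [231 211  30  22 474] [245.7 221.7]
((260.53717041015625, 200.67640686035156), (63.966251373291016, 82.55870056152344), 78.11134338378906) [[213.55443 177.8833 ]
 [294.3422  160.87534]
 [307.5199  223.46951]
 [226.73215 240.47748]]
pink [ 93 179  21  17 259] [102.7 187.1]
```

View pics/z1.png

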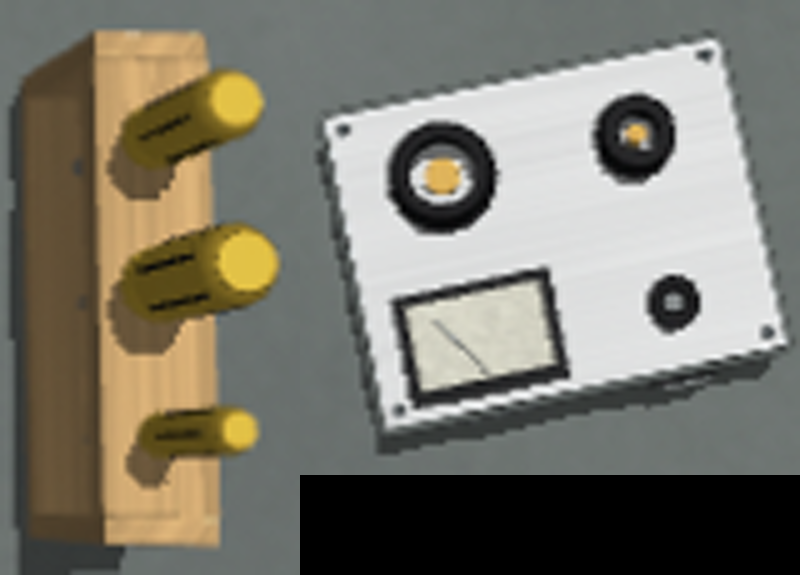

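View pics/z2.png

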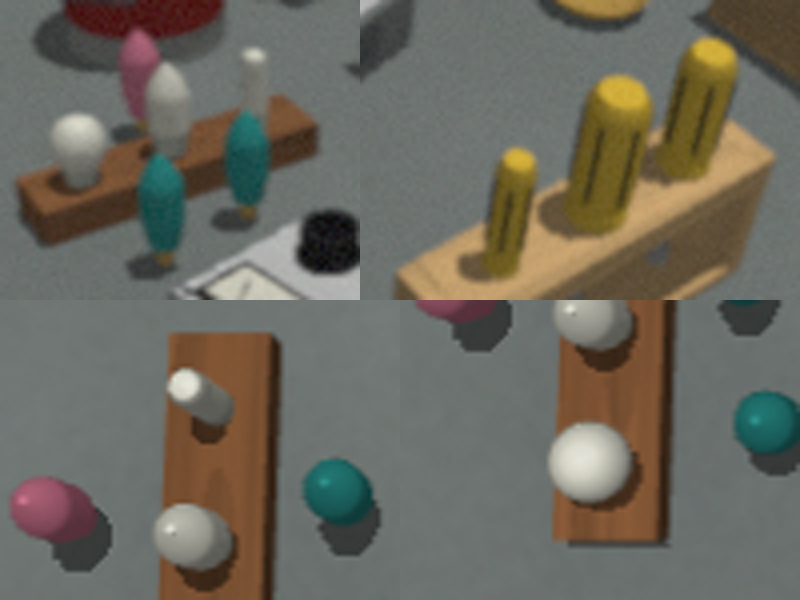

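The crops confirm it. The slim driver is the bottom one in the top view: its handle end is thinnest, at z1 crop (240,431), full image (419.6,220.8). It is also the lowest in the side view at (324,254). The candle lamp is the white pointed lamp in the middle hole of the block. The pink and turquoise ones stand on the bench.

```bash
python3 - <<'E'
from h import *
d=pickle.load(open('c0.pkl','rb')); T,S=d['top'],d['side']
f=lambda x,y,x0,y0,s:(x0+(x+.5)/s-.5,y0+(y+.5)/s-.5)
np.set_printoptions(precision=4,suppress=True)
def fit(loc,W): # 2D rigid
    loc=np.array(loc,float);W=np.array(W)[:,:2];a=loc-loc.mean(0);b=W-W.mean(0)
    th=np.arctan2((a[:,0]*b[:,1]-a[:,1]*b[:,0]).sum(),(a*b).sum());R=np.array([[np.cos(th),-np.sin(th)],[np.sin(th),np.cos(th)]])
    t=W.mean(0)-R@loc.mean(0);print('fit th',th,'org',t,'res',(loc@R.T+t-W).ravel());return R,t
# tester: up in image=+x(rear), left=+y
P=[plane(T,f(*p,210,155,5),.06) for p in((24,121),(418,38),(487,342),(82,430))]
H=[plane(T,f(*p,210,155,5),z) for p,z in(((141,177),.086),((335,138),.086),((373,302),.072))]
print('tester');R,t=fit([(.075,.095),(.075,-.095),(-.075,-.095),(-.075,.095),(.034,.044),(.034,-.044),(-.042,-.045)],P+H)
sock=R@[.034,-.044]+t; rst=R@[-.042,-.045]+t; print('socket',sock,'reset',rst, 'meas',H[1],H[2])
# rack
P=[plane(T,f(*p,372,135,5),.095) for p in((95,32),(203,32),(219,545),(105,545))]
print('rack');R,t=fit([(.112,.025),(.112,-.025),(-.112,-.025),(-.112,.025)],P)
for x in(-.065,0,.065):print(R@[x,0]+t)
a=f(240,431,372,135,5);b=f(159,158,285//1,215,4)
print('slim top plane',plane(T,a,.17),'tri',tri(T,a,S,b),'side plane',plane(S,b,.17))
for p in((237,97),(248,262)): print('others',plane(T,f(*p,372,135,5),.175))
P=[plane(T,p,.032) for p in(f(169,33,90,135,4),f(271,36,90,135,4),f(155,240,90,190,4),f(259,243,90,190,4))]
print('block');R,t=fit([(.125,.03),(.125,-.03),(-.125,.03),(-.125,-.03)],P)
for x in(-.08,0,.08):print(R@[x,0]+t)
a=f(172,235,90,135,4);b=f(167,62,170,130,4)
print('candle tip',plane(T,a,.112),tri(T,a,S,b),plane(S,b,.112))
for p in((174,182.7),(181.7,220.2)):print('teal',plane(T,p,.07))
E
```

```text
tester
fit th 0.21793648806704177 org [0.5036 0.0337] res [ 0.003   0.0056  0.0042 -0.0022 -0.0052 -0.0043 -0.0057  0.0015  0.0016
  0.0007  0.0027 -0.0009 -0.0006 -0.0003]
socket [ 0.5463 -0.0019] reset [ 0.4723 -0.0194] meas [ 0.5436 -0.001   0.086 ] [ 0.473 -0.019  0.072]
rack
fit th -0.007347562594140569 org [ 0.525  -0.2744] res [ 0.0007  0.001  -0.0004 -0.0008 -0.0004 -0.0003  0.0002  0.0001]
[ 0.46   -0.2739]
[ 0.525  -0.2744]
[ 0.59   -0.2749]
slim top plane [ 0.4597 -0.2742  0.17  ] tri (array([ 0.4599, -0.2749,  0.1688]), np.float64(0.0003544137810076322)) side plane [ 0.4591 -0.2757  0.17  ]
others [ 0.5912 -0.2758  0.175 ]
others [ 0.5255 -0.2775  0.175 ]
block
fit th 0.0074088481008239 org [0.5157 0.305 ] res [-0.0005 -0.0005  0.0013  0.0001 -0.001   0.0002  0.0003  0.0002]
[0.4357 0.3044]
[0.5157 0.305 ]
[0.5957 0.3056]
candle tip [0.5134 0.3045 0.112 ] (array([0.5147, 0.303 , 0.1143]), np.float64(0.0035842708339655044)) [0.5181 0.3058 0.112 ]
teal [0.5423 0.2259 0.07  ]
teal [0.4593 0.2064 0.07  ]
```

The results are consistent: the triangulated slim handle top is at z 0.169 against an expected 0.170, and its position matches the rack hole at (0.460,-0.274). The candle lamp matches the block centre at (0.516,0.305). Next I move above the slim driver: tool shift (-0.529,-0.636,0), turn -0.377 about z.

```bash
python3 -m pendant '[{"dr":[0,0,-0.377],"xyz":[-0.529,-0.636,0],"grip":0.05},{"dr":[0,0,-0.377],"xyz":[-0.529,-0.636,0],"grip":0.05},{"dr":[0,0,-0.377],"xyz":[-0.529,-0.636,0],"grip":0.05},{"dr":[0,0,-0.377],"xyz":[-0.529,-0.636,0],"grip":0.05},{"dr":[0,0,-0.377],"xyz":[-0.529,-0.636,0],"grip":0.05},{"dr":[0,0,-0.377],"xyz":[-0.529,-0.636,0],"grip":0.05},{"dr":[0,0,-0.377],"xyz":[-0.529,-0.636,0],"grip":0.05},{"dr":[0,0,-0.377],"xyz":[-0.529,-0.636,0],"grip":0.05},{"dr":[0,0,-0.377],"xyz":[-0.529,-0.636,0],"grip":0.05},{"dr":[0,0,-0.377],"xyz":[-0.529,-0.636,0],"grip":0.05},{"dr":[0,0,-0.377],"xyz":[-0.529,-0.636,0],"grip":0.05},{"dr":[0,0,-0.377],"xyz":[-0.529,-0.636,0],"grip":0.05},{"dr":[0,0,-0.377],"xyz":[-0.529,-0.636,0],"grip":0.05},{"dr":[0,0,-0.377],"xyz":[-0.529,-0.636,0],"grip":0.05},{"dr":[0,0,-0.377],"xyz":[-0.529,-0.636,0],"grip":0.05},{"dr":[0,0,-0.377],"xyz":[-0.529,-0.636,0],"grip":0.05},{"dr":[0,0,-0.377],"xyz":[-0.529,-0.636,0],"grip":0.05},{"dr":[0,0,-0.377],"xyz":[-0.529,-0.636,0],"grip":0.05},{"dr":[0,0,-0.377],"xyz":[-0.529,-0.636,0],"grip":0.05},{"dr":[0,0,-0.377],"xyz":[-0.529,-0.636,0],"grip":0.05}]' 50
```

```text
time: 1.77
ee_pos: [0.4603, -0.2772, 0.2307]
tcp_rot: [0.0, 1.0, 0.0, -0.0]
contact_force: [0.2, 0.5, 0.2]
grip_width: 0.0499
grip_force: 0.0
```

```bash
python3 -m pendant '[{"dr":[0,0,0],"xyz":[0,0,0],"grip":0.05},{"dr":[0,0,0],"xyz":[0,0,0.03],"grip":0.05},{"dr":[0,0,0],"xyz":[0,0,0.06],"grip":0.05},{"dr":[0,0,0],"xyz":[0,0,0.09],"grip":0.05},{"dr":[0,0,0],"xyz":[0,0,0.11],"grip":0.05},{"dr":[0,0,0],"xyz":[0,0,0.11],"grip":0.05},{"dr":[0,0,0],"xyz":[0,0,0.11],"grip":0.05}]'
```

```text
time: 2.35
ee_pos: [0.4596, -0.2741, 0.1208]
tcp_rot: [-0.0, 1.0, 0.001, -0.001]
contact_force: [0.2, 0.2, 0.5]
grip_width: 0.0501
grip_force: 0.0
```

```bash
python3 -m pendant '[{"dr":[0,0,0],"xyz":[0,0,0],"grip":0.01},{"dr":[0,0,0],"xyz":[0,0,0],"grip":0.01},{"dr":[0,0,0],"xyz":[0,0,0],"grip":0.01},{"dr":[0,0,0],"xyz":[0,0,0],"grip":0.01},{"dr":[0,0,0],"xyz":[0,0,0],"grip":0.01},{"dr":[0,0,0],"xyz":[0,0,0],"grip":0.01},{"dr":[0,0,0],"xyz":[0,0,0],"grip":0.01},{"dr":[0,0,0],"xyz":[0,0,0],"grip":0.01}]' 50; python3 - <<'E'
from rig import env;s=env.read_state();print(s['ee_pos'],s['tcp_rot'],s['contact_force'])
E
```

```text
time: 3.02
ee_pos: [0.461, -0.275, 0.1231]
tcp_rot: [-0.0, 1.0, -0.001, 0.001]
contact_force: [0.0, 0.9, 7.0]
grip_width: 0.0189
grip_force: 48.6
[ 0.46101431 -0.27498901  0.12311951] [-1.26145448e-04  9.99998867e-01 -7.11471623e-04  1.32043169e-03] [0.01149398 0.87600968 7.00166818]
```

```bash
python3 -m pendant '[{"dr":[0,0,0],"xyz":[0,0,-0.01],"grip":0.01},{"dr":[0,0,0],"xyz":[0,0,-0.03],"grip":0.01},{"dr":[0,0,0],"xyz":[0,0,-0.06],"grip":0.01},{"dr":[0,0,0],"xyz":[0,0,-0.09],"grip":0.01},{"dr":[0,0,0],"xyz":[0,0,-0.11],"grip":0.01},{"dr":[0,0,0],"xyz":[0,0,-0.11],"grip":0.01},{"dr":[0,0,0],"xyz":[-0.003,0.03,-0.11],"grip":0.01},{"dr":[0,0,0],"xyz":[-0.006,0.07,-0.11],"grip":0.01},{"dr":[0,0,0],"xyz":[-0.009,0.11,-0.11],"grip":0.01},{"dr":[0,0,0],"xyz":[-0.012,0.15,-0.11],"grip":0.01},{"dr":[0,0,0],"xyz":[-0.013,0.19,-0.11],"grip":0.01},{"dr":[0,0,0],"xyz":[-0.013,0.22,-0.11],"grip":0.01},{"dr":[0,0,0],"xyz":[-0.013,0.245,-0.11],"grip":0.01},{"dr":[0,0,0],"xyz":[-0.013,0.255,-0.11],"grip":0.01},{"dr":[0,0,0],"xyz":[-0.013,0.255,-0.11],"grip":0.01},{"dr":[0,0,0],"xyz":[-0.013,0.255,-0.11],"grip":0.01},{"dr":[0,0,0],"xyz":[-0.013,0.255,-0.11],"grip":0.01}]' 
python3 - <<'E'
from rig import env,cams
from h import *
s=env.read_state(); print(s['ee_pos'],s['tcp_rot'])
c0=pickle.load(open('c0.pkl','rb'))
d={n:cams.capture(n) for n in('top','side')}; pickle.dump(d,open('c1.pkl','wb'))
cr=lambda c,x,y,w,h,k:cv2.resize(cv2.cvtColor(c['frame'],4)[y:y+h,x:x+w],(w*k,h*k),interpolation=cv2.INTER_CUBIC)
cv2.imwrite('pics/p1.png',np.hstack([cr(d['side'],210,130,80,120,5),cr(d['top'],240,160,80,120,5)]))
# dark rings in initial views: wide, narrow, bush
for n,roi,zs in(('top',(220,170,300,225),0),('side',(240,180,300,240),0)):
    g=cv2.cvtColor(c0[n]['frame'],cv2.COLOR_RGB2GRAY);m=cv2.inRange(g,0,60);k=np.zeros_like(m);k[roi[1]:roi[3],roi[0]:roi[2]]=m[roi[1]:roi[3],roi[0]:roi[2]]
    for q in cv2.findContours(k,0,1)[0]:
        if 25<cv2.contourArea(q)<900:
            (x,y),r=cv2.minEnclosingCircle(q);e=cv2.boundingRect(q);M=cv2.moments(q);p=(M['m10']/M['m00'],M['m01']/M['m00']);print(n,p,e,plane(c0[n],p,.072)[:2],plane(c0[n],p,.086)[:2])
E
```

```text
time: 4.43
ee_pos: [0.4732, -0.0206, 0.2312]
tcp_rot: [0.0, 1.0, -0.0, -0.0]
contact_force: [0.3, 1.1, -0.8]
grip_width: 0.0188
grip_force: 48.9
[ 0.47324026 -0.02055373  0.23123917] [ 2.25027395e-04  9.99999957e-01 -1.70837880e-04 -7.96882023e-05]
top (284.37467700258395, 215.12919896640824) (280, 210, 10, 11) [ 0.47268459 -0.01939065] [ 0.47208016 -0.01800053]
top (237.98918083462132, 190.10458526532713) (228, 180, 21, 21) [0.52696636 0.08327008] [0.52543676 0.08291047]
top (276.6117318435754, 181.9385474860335) (269, 174, 16, 17) [ 0.54607296 -0.00215771] [ 0.54421771 -0.00106131]
side (246.55419222903882, 233.94274028629854) (240, 225, 20, 15) [ 0.41974894 -0.06213704] [ 0.41196438 -0.07480272]
side (280.4681107099879, 230.65824308062574) (270, 221, 21, 19) [ 0.49507793 -0.09649222] [ 0.48548606 -0.10833364]
side (255.67142857142858, 219.21904761904761) (252, 216, 8, 7) [ 0.46742153 -0.02892435] [ 0.4584932  -0.04238687]
side (275.33042212518194, 203.9868995633188) (269, 197, 13, 14) [ 0.54516283 -0.00535981] [ 0.53436932 -0.0193877 ]
side (251.91666666666666, 190.17956349206347) (245, 183, 15, 15) [0.52604135 0.08030048] [0.5157066  0.06421741]
```

View pics/p1.png

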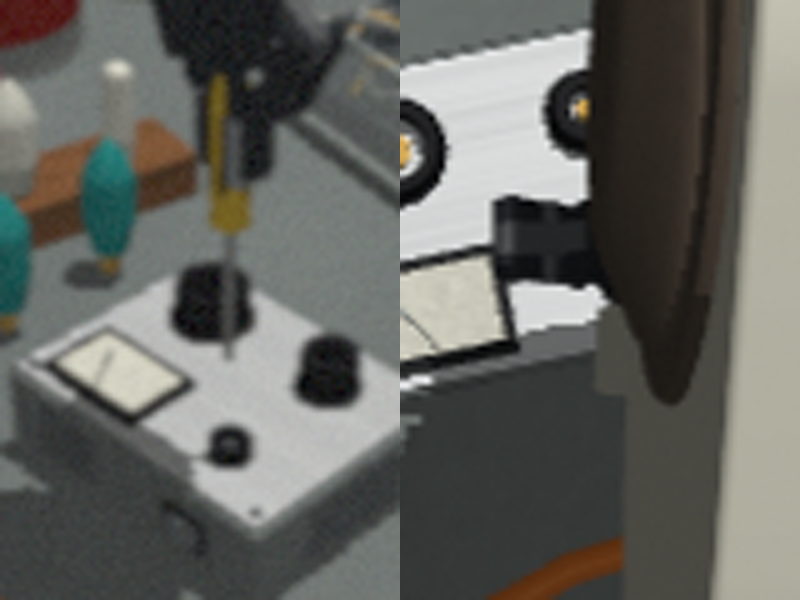

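The driver hangs upright in the gripper, with its tip at side crop (231,357) and the bush rim at about (230,437). Next I check both against the kinematics.

```bash
python3 - <<'E'
from h import *
c=pickle.load(open('c1.pkl','rb'))['side'];c0=pickle.load(open('c0.pkl','rb'))
f=lambda x,y:(210+(x+.5)/5-.5,130+(y+.5)/5-.5)
print('tip side',plane(c,f(231,357),.123),'px pred',proj(c,(.4732,-.0206,.123)),f(231,357))
print('bush side',plane(c,f(230,437),.072),f(230,437),'pred',proj(c,(.4727,-.0194,.072)))
print(tri(c0['top'],(284.4,215.1),c,f(230,437)))
E
```

```text
tip side [ 0.47225386 -0.02120557  0.123     ] px pred [255.98821757 200.74453175] (255.8, 201.0)
bush side [ 0.47194141 -0.02165513  0.072     ] (255.60000000000002, 217.0) pred [255.36577365 216.4069386 ]
(array([ 0.472995  , -0.01972815,  0.07009938]), np.float64(0.000374785979715557))
```

```bash
python3 -m pendant '[{"dr":[0,0,0],"xyz":[0,0.0005,0.02],"grip":0.01},{"dr":[0,0,0],"xyz":[0,0.0005,0.04],"grip":0.01},{"dr":[0,0,0],"xyz":[0,0.0005,0.05],"grip":0.01},{"dr":[0,0,0],"xyz":[0,0.0005,0.055],"grip":0.01},{"dr":[0,0,0],"xyz":[0,0.0005,0.058],"grip":0.01},{"dr":[0,0,0],"xyz":[0,0.0005,0.06],"grip":0.01},{"dr":[0,0,0],"xyz":[0,0.0005,0.062],"grip":0.01},{"dr":[0,0,0],"xyz":[0,0.0005,0.064],"grip":0.01},{"dr":[0,0,0],"xyz":[0,0.0005,0.064],"grip":0.01},{"dr":[0,0,0],"xyz":[0,0.0005,0.064],"grip":0.01}]'
```

```text
time: 5.37
ee_pos: [0.4738, -0.0193, 0.1695]
tcp_rot: [-0.0, 1.0, -0.0, 0.002]
contact_force: [-3.4, -1.1, 11.7]
grip_width: 0.0192
grip_force: 50.4
```

```bash
python3 -m pendant '[{"dr":[0,0,0],"xyz":[0,0,0],"grip":0.01},{"dr":[0,0,0],"xyz":[0,0,0],"grip":0.01},{"dr":[0,0,0],"xyz":[0,0,-0.01],"grip":0.01},{"dr":[0,0,0],"xyz":[0,0,-0.03],"grip":0.01},{"dr":[0,0,0],"xyz":[0,0,-0.055],"grip":0.01},{"dr":[0,0,0],"xyz":[0,0,-0.064],"grip":0.01},{"dr":[0,0,0],"xyz":[0.003,-0.02,-0.064],"grip":0.01},{"dr":[0,0,0],"xyz":[0.006,-0.06,-0.064],"grip":0.01},{"dr":[0,0,0],"xyz":[0.01,-0.1,-0.064],"grip":0.01},{"dr":[0,0,0],"xyz":[0.013,-0.14,-0.064],"grip":0.01},{"dr":[0,0,0],"xyz":[0.013,-0.18,-0.064],"grip":0.01},{"dr":[0,0,0],"xyz":[0.013,-0.21,-0.064],"grip":0.01},{"dr":[0,0,0],"xyz":[0.013,-0.235,-0.064],"grip":0.01},{"dr":[0,0,0],"xyz":[0.013,-0.25,-0.064],"grip":0.01},{"dr":[0,0,0],"xyz":[0.013,-0.2555,-0.064],"grip":0.01},{"dr":[0,0,0],"xyz":[0.013,-0.2555,-0.064],"grip":0.01},{"dr":[0,0,0],"xyz":[0.013,-0.2555,-0.064],"grip":0.01},{"dr":[0,0,0],"xyz":[0.013,-0.2555,-0.064],"grip":0.01},{"dr":[0,0,0],"xyz":[0.013,-0.2555,-0.064],"grip":0.01}]'
python3 - <<'E'
from rig import env,cams
from h import *
d={n:cams.capture(n) for n in('side',)}; pickle.dump(d,open('c2.pkl','wb'));print(env.read_state()['ee_pos'])
cr=lambda c,x,y,w,h,k:cv2.resize(cv2.cvtColor(c['frame'],4)[y:y+h,x:x+w],(w*k,h*k),interpolation=cv2.INTER_CUBIC)
cv2.imwrite('pics/p2.png',cr(d['side'],280,180,120,120,5))
E
```

```text
time: 6.95
ee_pos: [0.4605, -0.2734, 0.2316]
tcp_rot: [-0.001, 1.0, -0.0, 0.0]
contact_force: [-0.2, 1.1, -0.0]
grip_width: 0.0191
grip_force: 49.0
[ 0.46050217 -0.27353332  0.23159174]
```

View pics/p2.png

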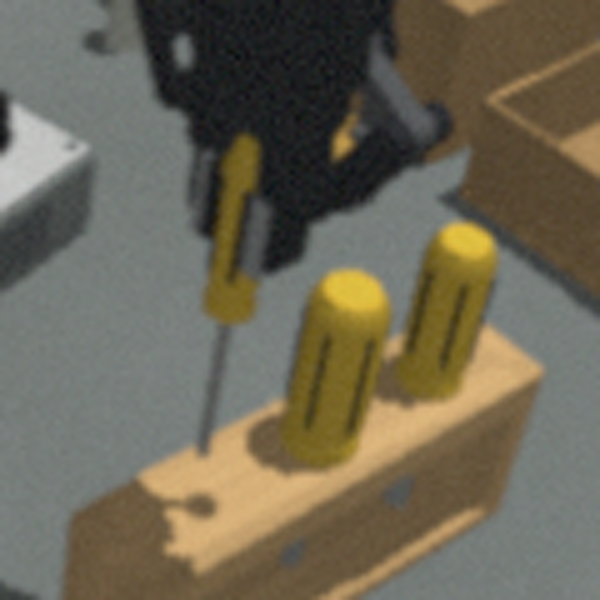

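The tip is at crop (203,453), just above its hole at (202,504), with 4 mm of clearance. I lower it and release.

```bash
python3 - <<'E'
from h import *
c=pickle.load(open('c2.pkl','rb'))['side'];f=lambda x,y:(280+(x+.5)/5-.5,180+(y+.5)/5-.5)
print(plane(c,f(203,453),.1235),plane(c,f(202,504),.095),plane(c,f(243,140),.278))
E
python3 -m pendant '[{"dr":[0,0,0],"xyz":[0,0,0.015],"grip":0.01},{"dr":[0,0,0],"xyz":[0,0,0.03],"grip":0.01},{"dr":[0,0,0],"xyz":[0,0,0.045],"grip":0.01},{"dr":[0,0,0],"xyz":[0,0,0.045],"grip":0.01},{"dr":[0,0,0],"xyz":[0,0,0.045],"grip":0.01}]'
```

```text
[ 0.45815362 -0.27335964  0.1235    ] [ 0.45957225 -0.27622953  0.095     ] [ 0.45667534 -0.26819014  0.278     ]
time: 7.42
ee_pos: [0.46, -0.2739, 0.1862]
tcp_rot: [-0.0, 1.0, 0.0, -0.0]
contact_force: [0.4, -0.5, -1.4]
grip_width: 0.019
grip_force: 49.0
```

```bash
python3 -m pendant '[{"dr":[0,0,0],"xyz":[0,0,0.02],"grip":0.01},{"dr":[0,0,0],"xyz":[0,0,0.04],"grip":0.01},{"dr":[0,0,0],"xyz":[0,0,0.055],"grip":0.01},{"dr":[0,0,0],"xyz":[0,0,0.06],"grip":0.01},{"dr":[0,0,0],"xyz":[0,0,0.063],"grip":0.01},{"dr":[0,0,0],"xyz":[0,0,0.064],"grip":0.01},{"dr":[0,0,0],"xyz":[0,0,0.064],"grip":0.01}]'
```

```text
time: 8.0
ee_pos: [0.4607, -0.2748, 0.1235]
tcp_rot: [-0.0, 1.0, -0.0, 0.001]
contact_force: [-0.4, -0.1, 0.1]
grip_width: 0.0191
grip_force: 49.0
```

Now I open, hold, then retreat upward.

```bash
python3 -m pendant '[{"dr":[0,0,0],"xyz":[0,0,0],"grip":0.03},{"dr":[0,0,0],"xyz":[0,0,0],"grip":0.05},{"dr":[0,0,0],"xyz":[0,0,0],"grip":0.05},{"dr":[0,0,0],"xyz":[0,0,0],"grip":0.05},{"dr":[0,0,0],"xyz":[0,0,0],"grip":0.05},{"dr":[0,0,0],"xyz":[0,0,0],"grip":0.05},{"dr":[0,0,0],"xyz":[0,0,-0.02],"grip":0.05},{"dr":[0,0,0],"xyz":[0,0,-0.05],"grip":0.05},{"dr":[0,0,0],"xyz":[0,0,-0.09],"grip":0.05},{"dr":[0,0,0],"xyz":[0,0,-0.12],"grip":0.05},{"dr":[0,0,0],"xyz":[0,0,-0.12],"grip":0.05},{"dr":[0,0,0],"xyz":[0,0,-0.12],"grip":0.05}]'
python3 - <<'E'
from rig import env,cams
from h import *
d={n:cams.capture(n) for n in('side',)}; c0=pickle.load(open('c0.pkl','rb'))
for n,c in(('before',c0['side']),('after',d['side'])):
    m=cv2.inRange(cv2.cvtColor(c['frame'],cv2.COLOR_RGB2HSV),(20,150,60),(32,255,255));m[:,:300]=0;m[:,395:]=0;m[:215]=0;m[300:]=0
    n_,l,st,ce=cv2.connectedComponentsWithStats(m);print(n,[(s.tolist(),q.round(1).tolist()) for s,q in zip(st[1:],ce[1:]) if s[4]>60])
print(env.read_state()['ee_pos'])
E
```

```text
time: 9.0
ee_pos: [0.4609, -0.275, 0.2442]
tcp_rot: [-0.0, 1.0, -0.001, 0.002]
contact_force: [0.7, 0.3, -0.1]
grip_width: 0.0501
grip_force: 0.0
before [([359, 225, 20, 35, 412], [368.9, 242.1]), ([336, 235, 22, 38, 548], [346.7, 253.5]), ([316, 253, 13, 31, 241], [321.8, 268.0])]
after [([359, 225, 20, 35, 413], [369.0, 242.0]), ([336, 235, 22, 38, 543], [346.8, 253.5]), ([315, 252, 13, 32, 244], [321.2, 267.6])]
[ 0.46049841 -0.27475199  0.24249272]
```

The driver is back, with its side view blob within 1 px of the start and the other two unmoved. Next I move over the candle lamp at (0.515,0.305).

```bash
python3 -m pendant '[{"dr":[0,0,0],"xyz":[-0.003,0.03,0],"grip":0.06},{"dr":[0,0,0],"xyz":[-0.006,0.065,0],"grip":0.06},{"dr":[0,0,0],"xyz":[-0.01,0.1,0],"grip":0.06},{"dr":[0,0,0],"xyz":[-0.014,0.14,0],"grip":0.06},{"dr":[0,0,0],"xyz":[-0.018,0.18,0],"grip":0.06},{"dr":[0,0,0],"xyz":[-0.022,0.22,0],"grip":0.06},{"dr":[0,0,0],"xyz":[-0.026,0.26,0],"grip":0.06},{"dr":[0,0,0],"xyz":[-0.03,0.3,0],"grip":0.06},{"dr":[0,0,0],"xyz":[-0.034,0.34,0],"grip":0.06},{"dr":[0,0,0],"xyz":[-0.038,0.38,0],"grip":0.06},{"dr":[0,0,0],"xyz":[-0.042,0.42,0],"grip":0.06},{"dr":[0,0,0],"xyz":[-0.046,0.46,0],"grip":0.06},{"dr":[0,0,0],"xyz":[-0.05,0.5,0],"grip":0.06},{"dr":[0,0,0],"xyz":[-0.055,0.53,0],"grip":0.06},{"dr":[0,0,0],"xyz":[-0.055,0.56,0],"grip":0.06},{"dr":[0,0,0],"xyz":[-0.055,0.58,0],"grip":0.06},{"dr":[0,0,0],"xyz":[-0.055,0.58,0],"grip":0.06},{"dr":[0,0,0],"xyz":[-0.055,0.58,0],"grip":0.06},{"dr":[0,0,0],"xyz":[-0.055,0.58,0],"grip":0.06},{"dr":[0,0,0],"xyz":[-0.055,0.58,0],"grip":0.06}]' 30
python3 -m pendant '[{"dr":[0,0,0],"xyz":[0,0,0.03],"grip":0.06},{"dr":[0,0,0],"xyz":[0,0,0.06],"grip":0.06},{"dr":[0,0,0],"xyz":[0,0,0.08],"grip":0.06},{"dr":[0,0,0],"xyz":[0,0,0.09],"grip":0.06},{"dr":[0,0,0],"xyz":[0,0,0.09],"grip":0.06},{"dr":[0,0,0],"xyz":[0,0,0.09],"grip":0.06}]'
python3 - <<'E'
from rig import env,cams
from h import *
c=cams.capture('side')
cr=lambda c,x,y,w,h,k:cv2.resize(cv2.cvtColor(c['frame'],4)[y:y+h,x:x+w],(w*k,h*k),interpolation=cv2.INTER_CUBIC)
cv2.imwrite('pics/p3.png',cr(c,160,90,120,120,5))
E
```

```text
time: 10.72
ee_pos: [0.5151, 0.3043, 0.242]
tcp_rot: [0.0, 1.0, -0.0, -0.0]
contact_force: [0.3, 0.0, 0.1]
grip_width: 0.0598
grip_force: 0.0
time: 11.22
ee_pos: [0.5153, 0.3048, 0.1531]
tcp_rot: [0.0, 1.0, 0.0, 0.0]
contact_force: [0.4, -0.0, 0.1]
grip_width: 0.0601
grip_force: 0.0
```

View pics/p3.png

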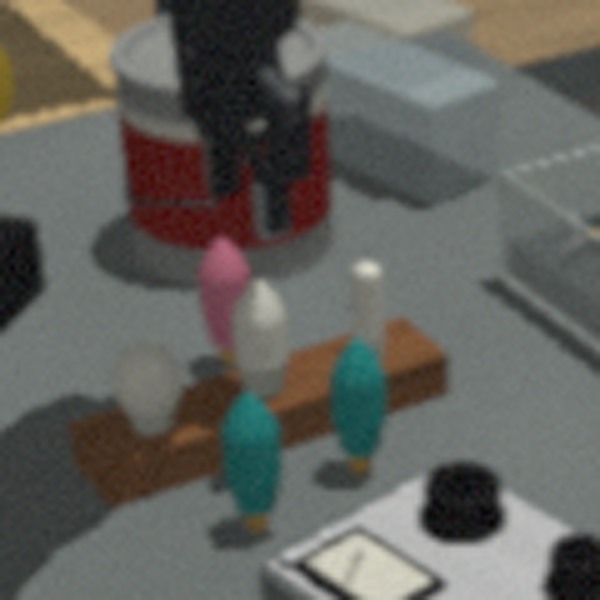

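The fingers straddle the white lamp, with the pads at crop (225,190) and (272,220) above its tip at (262,285). The pink and turquoise lamps stand clear. I descend and grip.

```bash
python3 -m pendant '[{"dr":[0,0,0],"xyz":[0,0,0.02],"grip":0.056},{"dr":[0,0,0],"xyz":[0,0,0.045],"grip":0.056},{"dr":[0,0,0],"xyz":[0,0,0.07],"grip":0.056},{"dr":[0,0,0],"xyz":[0,0,0.09],"grip":0.056},{"dr":[0,0,0],"xyz":[0,0,0.104],"grip":0.056},{"dr":[0,0,0],"xyz":[0,0,0.104],"grip":0.056},{"dr":[0,0,0],"xyz":[0,0,0.104],"grip":0.056}]' 
python3 -m pendant '[{"dr":[0,0,0],"xyz":[0,0,0],"grip":0.025},{"dr":[0,0,0],"xyz":[0,0,0],"grip":0.025},{"dr":[0,0,0],"xyz":[0,0,0],"grip":0.025},{"dr":[0,0,0],"xyz":[0,0,0],"grip":0.025},{"dr":[0,0,0],"xyz":[0,0,0],"grip":0.025},{"dr":[0,0,0],"xyz":[0,0,0],"grip":0.025},{"dr":[0,0,0],"xyz":[0,0,0],"grip":0.025},{"dr":[0,0,0],"xyz":[0,0,0],"grip":0.025}]' 50
```

```text
time: 11.85
ee_pos: [0.5156, 0.3056, 0.0495]
tcp_rot: [-0.0, 1.0, 0.0, 0.0]
contact_force: [-1.1, -0.5, 0.3]
grip_width: 0.0563
grip_force: 0.0
time: 12.52
ee_pos: [0.5162, 0.306, 0.0507]
tcp_rot: [-0.0, 1.0, 0.001, 0.002]
contact_force: [-0.6, -1.0, 6.0]
grip_width: 0.0338
grip_force: 49.6
```

```bash
python3 -m pendant '[{"dr":[0,0,0],"xyz":[0,0,-0.01],"grip":0.025},{"dr":[0,0,0],"xyz":[0,0,-0.04],"grip":0.025},{"dr":[0,0,0],"xyz":[0,0,-0.08],"grip":0.025},{"dr":[0,0,0],"xyz":[0,0,-0.115],"grip":0.025},{"dr":[0,0,0],"xyz":[0,0,-0.13],"grip":0.025},{"dr":[0,0,0],"xyz":[-0.003,-0.02,-0.13],"grip":0.025},{"dr":[0,0,0],"xyz":[-0.006,-0.05,-0.13],"grip":0.025},{"dr":[0,0,0],"xyz":[-0.01,-0.09,-0.13],"grip":0.025},{"dr":[0,0,0],"xyz":[-0.014,-0.13,-0.13],"grip":0.025},{"dr":[0,0,0],"xyz":[-0.018,-0.17,-0.13],"grip":0.025},{"dr":[0,0,0],"xyz":[-0.022,-0.21,-0.13],"grip":0.025},{"dr":[0,0,0],"xyz":[-0.026,-0.25,-0.13],"grip":0.025},{"dr":[0,0,0],"xyz":[-0.03,-0.28,-0.13],"grip":0.025},{"dr":[0,0,0],"xyz":[-0.031,-0.3,-0.13],"grip":0.025},{"dr":[0,0,0],"xyz":[-0.031,-0.307,-0.13],"grip":0.025},{"dr":[0,0,0],"xyz":[-0.031,-0.307,-0.12],"grip":0.025},{"dr":[0,0,0],"xyz":[-0.031,-0.307,-0.1],"grip":0.025},{"dr":[0,0,0],"xyz":[-0.031,-0.307,-0.094],"grip":0.025},{"dr":[0,0,0],"xyz":[-0.031,-0.307,-0.094],"grip":0.025},{"dr":[0,0,0],"xyz":[-0.031,-0.307,-0.094],"grip":0.025}]'
python3 - <<'E'
from rig import env,cams
from h import *
c=cams.capture('side');pickle.dump(c,open('c3.pkl','wb'));print(env.read_state()['ee_pos'])
im=cv2.cvtColor(c['frame'],4)[155:225,235:325];im=cv2.convertScaleAbs(im,alpha=1.6,beta=20)
cv2.imwrite('pics/p4.png',cv2.resize(im,(720,560),interpolation=cv2.INTER_CUBIC))
E
```

```text
time: 14.18
ee_pos: [0.5459, -0.0006, 0.1422]
tcp_rot: [-0.001, 1.0, 0.0, -0.0]
contact_force: [-0.1, -0.5, 0.1]
grip_width: 0.0338
grip_force: 50.1
[ 0.54623744 -0.00072085  0.14289473]
```

View pics/p4.png

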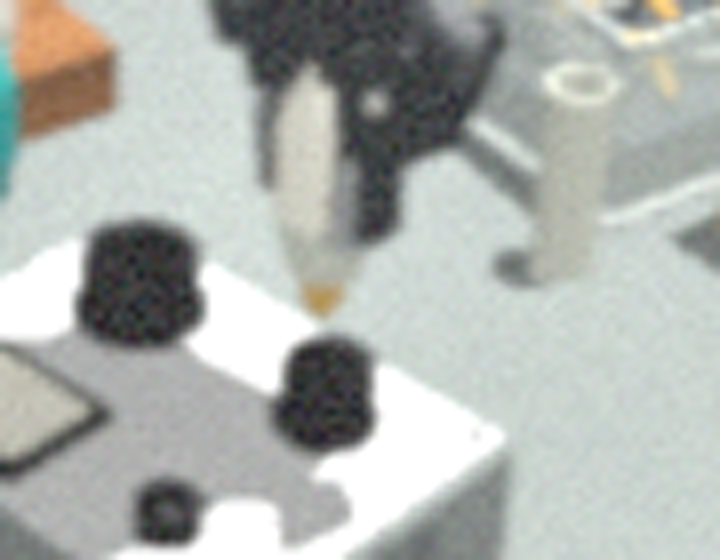

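The lamp hangs upright over the narrower socket: its cap bottom is at crop (321,316), and the collar mouth spans x 287–375 with its top edge at y 337. Next I compare the two numerically.

```bash
python3 - <<'E'
from h import *
c=pickle.load(open('c3.pkl','rb'));c0=pickle.load(open('c0.pkl','rb'))
np.set_printoptions(precision=4,suppress=True)
f=lambda p:np.array([235+(p[0]+.5)/8-.5,155+(p[1]+.5)/8-.5])
print('cap',f((321,316)),plane(c,f((321,316)),.1042),'pred at tcp',proj(c,(.5462,-.0007,.1042)))
print('lamp top',f((310,68)),plane(c,f((310,68)),.2042),proj(c,(.5462,-.0007,.2042)))
# rim: predicted extents of the 33mm rim circle / foot for candidate centre vs measured dark blob extents
def ext(cc,P,ds):
    pts=[]
    for z,r in((.086,.0165),(.063,.0165),(.06,.019)):
        for a in np.linspace(0,6.28,60): pts.append(proj(cc,(P[0]+r*np.cos(a),P[1]+r*np.sin(a),z)))
    pts=np.array(pts);return np.r_[pts.min(0),pts.max(0)]
for n,cc,roi in(('side',c0['side'],(262,190,290,215)),('top',c0['top'],(264,168,290,195))):
    g=cv2.cvtColor(cc['frame'],cv2.COLOR_RGB2GRAY);g=g.astype(float)
    s=g[roi[1]:roi[3],roi[0]:roi[2]]; th=(np.percentile(s,5)+np.percentile(s,90))/2
    k=(cv2.resize(s,None,fx=8,fy=8,interpolation=cv2.INTER_CUBIC)<th).astype(np.uint8)
    n_,l,st,ce=cv2.connectedComponentsWithStats(k);i=1+st[1:,4].argmax();b=st[i]
    m=np.array([b[0]/8,b[1]/8,(b[0]+b[2])/8,(b[1]+b[3])/8])-.5+np.array([roi[0],roi[1]]*2)
    print(n,'meas',m,'pred',ext(cc,(.546,-.002),0))
E
```

```text
cap [274.6875 194.0625] [ 0.5432 -0.0029  0.1042] pred at tcp [275.1314 193.2684]
lamp top [273.3125 163.0625] [ 0.5321 -0.0056  0.2042] [276.8267 160.5502]
side meas [268.25  195.75  282.    211.125] pred [267.5935 195.3037 281.7464 211.2471]
top meas [268.125 173.375 284.625 191.125] pred [267.6844 173.649  284.599  191.055 ]
```

```bash
python3 - <<'E'
from h import *
c=pickle.load(open('c3.pkl','rb'));hs=cv2.cvtColor(c['frame'],cv2.COLOR_RGB2HSV)
g=c['frame']
np.set_printoptions(linewidth=200)
for r in range(162,197,2): print(r,g[r,264:286,0], '|',(g[r,264:286,0].astype(int)-g[r,264:286,2])[7:16])
P=(.5462,-.0007)
for z,r in((.104,.004),(.110,.007),(.1242,.007),(.1242,.0125),(.147,.0175),(.16,.0175),(.176,.0175)):
    p=np.array([proj(c,(P[0]+r*np.cos(a),P[1]+r*np.sin(a),z)) for a in np.linspace(0,6.28,90)]);print(z,r,'centre',p.mean(0).round(1),'x',p[:,0].min().round(1),p[:,0].max().round(1))
E
```

```text
162 [113  85  40  25  30  27  33  37  29  52  42  33  26  31  30  28  31  28  28  27  28  37] | [ 2 -3  4  3  1 -6 -2  2 -2]
164 [114  97  63  30  27  30  35  42  77  94  82  50  36  29  24  24  27  35  24  27  27  22] | [ 0  5  5  2  4  0 -1  1 -5]
166 [120 115 101  76  56  46  63  88 107 116 119 112  92  47  32  25  47  61  62  42  22  20] | [ 4  6  7  9  8  3 -1  1 -6]
168 [118 116  99  75  59  59  92 111 119 118 128 124 104  54  27  32  62  85  87  53  31  21] | [ 7  9  8  8  8  6  0 -8 -1]
170 [123 119 100  70  55  83 108 115 118 122 121 123 101  57  31  28  27  34  29  24  25  32] | [ 9  8  9  5  8  6  1  1 -4]
172 [121 117 104  71  66  82 109 116 117 119 122 118 107  67  39  24  23  33  29  28  32  33] | [ 9  6  6 10  7 10  2  2 -6]
174 [121 122 109  84  61  85 106 117 114 119 116 121  99  65  44  38  25  27  24  27  22  34] | [ 8  8 10  8  8  7  4  0  0]
176 [121 118 111  84  65  87 107 117 116 119 121 118  99  77  72  65  39  22  27  16  44  75] | [11  6  8  9  8  5  1 -4  0]
178 [118 119 116 105  85  97 109 116 114 119 120 118  96  77  73  54  38  29  18  33  45  82] | [ 7 
[... 773 characters left out ...]
1 189 178 175 157 132 126 117 107 103  99  98 103 104 111 116 121 116 115 117 117 114] | [-3 10 33 55 56 45 23  5 -1]
194 [194 193 190 191 191 189 184 168 142 122 110  99 113 115 116 117 119 119 120 114 119 116] | [-2  0  4 17 19 11 -2 -3 -3]
196 [189 187 191 192 192 191 190 187 176 158 123 103  92  98 103 113 116 113 119 119 116 114] | [ 1 -1  0 -1 -2 -3 -5 -1 -3]
0.104 0.004 centre [275.1 193.3] x 273.6 276.7
0.11 0.007 centre [275.2 191.5] x 272.5 277.9
0.1242 0.007 centre [275.5 187.1] x 272.7 278.2
0.1242 0.0125 centre [275.5 187.1] x 270.6 280.3
0.147 0.0175 centre [275.9 179.8] x 269.0 282.7
0.16 0.0175 centre [276.1 175.5] x 269.1 283.0
0.176 0.0175 centre [276.4 170.2] x 269.3 283.3
```

The side view agrees with an upright lamp about 1 mm towards −x of the TCP. The socket centre comes out at about (0.5466,-0.0026). I correct by about 1.3 mm in x and -1.5 mm in y, then re-measure.

```bash
python3 -m pendant '[{"dr":[0,0,0],"xyz":[-0.0013,-0.0015,0],"grip":0.025},{"dr":[0,0,0],"xyz":[-0.0013,-0.0015,0],"grip":0.025},{"dr":[0,0,0],"xyz":[-0.0013,-0.0015,0],"grip":0.025},{"dr":[0,0,0],"xyz":[-0.0013,-0.0015,0],"grip":0.025}]'
python3 - <<'E'
from rig import env,cams
from h import *
for i in range(4):
    c=cams.capture('side');s=env.read_state();g=c['frame'].astype(float)
    w=np.clip(g[189:195,268:282,0]-g[189:195,268:282,2]-5,0,None);yy,xx=np.mgrid[189:195,268:282]
    print(s['ee_pos'].round(4),'cap col',(w*xx).sum()/w.sum(),'row',(w*yy).sum()/w.sum())
    k=(cv2.resize(cv2.cvtColor(c['frame'],cv2.COLOR_RGB2GRAY)[196:215,262:290].astype(float),None,fx=8,fy=8,interpolation=cv2.INTER_CUBIC)<70).astype(np.uint8)
    print([ (262+np.flatnonzero(k[8*r+4]).min()/8-.44, 262+np.flatnonzero(k[8*r+4]).max()/8-.44) for r in (4,5,6,7)])
print('pred rim centre',proj(c,(.5466,-.0026,.086)),'cap 108',proj(c,(.5466,-.0026,.109)))
for r,z in((.0165,.086),):
    p=np.array([proj(c,(.5466+r*np.cos(a),-.0026+r*np.sin(a),z)) for a in np.linspace(0,6.28,90)]);print(p.min(0),p.max(0))
E
```

```text
time: 14.57
ee_pos: [0.5477, -0.0031, 0.1426]
tcp_rot: [-0.0, 1.0, 0.0, 0.0]
contact_force: [-0.1, 0.3, -1.3]
grip_width: 0.034
grip_force: 50.1
[ 0.5476 -0.0031  0.1426] cap col 275.9934533551555 row 191.83469721767594
[(np.float64(270.56), np.float64(280.685)), (np.float64(270.185), np.float64(280.685)), (np.float64(270.185), np.float64(280.685)), (np.float64(269.81), np.float64(280.685))]
[ 0.5475 -0.0031  0.1425] cap col 275.91346153846155 row 191.87820512820514
[(np.float64(270.56), np.float64(280.685)), (np.float64(270.31), np.float64(280.685)), (np.float64(270.185), np.float64(280.685)), (np.float64(269.685), np.float64(280.685))]
[ 0.5475 -0.0031  0.1424] cap col 275.92833333333334 row 191.91333333333333
[(np.float64(270.56), np.float64(280.81)), (np.float64(270.185), np.float64(280.685)), (np.float64(270.185), np.float64(280.81)), (np.float64(269.81), np.float64(280.685))]
[ 0.5475 -0.0031  0.1423] cap col 275.8973063973064 row 191.91750841750843
[(np.float64(270.56), np.float64(280.81)), (np.float64(270.31), np.float64(280.685)), (np.float64(270.185), np.float64(280.685)), (np.float64(269.81), np.float64(280.685))]
pred rim centre [275.38629788 199.10417262] cap 108 [275.75848294 192.11022324]
[269.1418237  195.34175019] [281.63678154 202.97591297]
```

Cap and mouth are aligned within about 0.5 mm. I descend in stages and watch the force.

```bash
python3 -m pendant '[{"dr":[0,0,0],"xyz":[0,0,0.008],"grip":0.025},{"dr":[0,0,0],"xyz":[0,0,0.015],"grip":0.025},{"dr":[0,0,0],"xyz":[0,0,0.019],"grip":0.025},{"dr":[0,0,0],"xyz":[0,0,0.023],"grip":0.025},{"dr":[0,0,0],"xyz":[0,0,0.026],"grip":0.025},{"dr":[0,0,0],"xyz":[0,0,0.026],"grip":0.025},{"dr":[0,0,0],"xyz":[0,0,0.026],"grip":0.025}]'
```

```text
time: 15.35
ee_pos: [0.5474, -0.0031, 0.1162]
tcp_rot: [-0.0, 1.0, 0.0, -0.0]
contact_force: [-0.2, -0.3, -1.4]
grip_width: 0.0341
grip_force: 50.1
```

```bash
python3 -m pendant '[{"dr":[0,0,0],"xyz":[0,0,0.003],"grip":0.025},{"dr":[0,0,0],"xyz":[0,0,0.006],"grip":0.025},{"dr":[0,0,0],"xyz":[0,0,0.009],"grip":0.025},{"dr":[0,0,0],"xyz":[0,0,0.011],"grip":0.025},{"dr":[0,0,0],"xyz":[0,0,0.011],"grip":0.025},{"dr":[0,0,0],"xyz":[0,0,0.011],"grip":0.025}]'
```

```text
time: 15.85
ee_pos: [0.548, -0.0031, 0.1062]
tcp_rot: [-0.0, 1.0, -0.0, 0.001]
contact_force: [-0.6, 0.1, 7.5]
grip_width: 0.0339
grip_force: 50.9
```

```bash
python3 -m pendant '[{"dr":[0,0,0],"xyz":[0,0,0.001],"grip":0.025},{"dr":[0,0,0],"xyz":[0,0,0.002],"grip":0.025},{"dr":[0,0,0],"xyz":[0,0,0.003],"grip":0.025},{"dr":[0,0,0],"xyz":[0,0,0.003],"grip":0.025},{"dr":[0,0,0],"xyz":[0,0,0.003],"grip":0.025}]'
```

```text
time: 16.27
ee_pos: [0.5482, -0.0031, 0.1043]
tcp_rot: [-0.0, 1.0, -0.0, 0.002]
contact_force: [-3.7, 0.5, 14.9]
grip_width: 0.0339
grip_force: 51.4
```

```bash
python3 -m pendant '[{"dr":[0,0,0],"xyz":[0,0,0.001],"grip":0.025},{"dr":[0,0,0],"xyz":[0,0,0.0015],"grip":0.025},{"dr":[0,0,0],"xyz":[0,0,0.0015],"grip":0.025},{"dr":[0,0,0],"xyz":[0,0,0.0015],"grip":0.025},{"dr":[0,0,0],"xyz":[0,0,0.0015],"grip":0.025},{"dr":[0,0,0],"xyz":[0,0,0.0015],"grip":0.025},{"dr":[0,0,0],"xyz":[0,0,0.0015],"grip":0.025}]'
python3 - <<'E'
from rig import env,cams
from h import *
c=cams.capture('side');pickle.dump(c,open('c4.pkl','wb'))
for i in range(3):
    cams.capture('side');s=env.read_state();print(s['ee_pos'].round(4),s['contact_force'].round(1),s['dq'].round(3))
im=cv2.cvtColor(c['frame'],4)
a=cv2.resize(cv2.convertScaleAbs(im[150:220,240:310],alpha=1.6,beta=20),(400,400),interpolation=2);b=cv2.resize(im[120:300:1,170:400][:, :],(400,400),interpolation=2)
cv2.imwrite('pics/p5.png',np.hstack([a,b]))
E
```

```text
time: 16.85
ee_pos: [0.5483, -0.0031, 0.1041]
tcp_rot: [-0.0, 1.0, -0.0, 0.002]
contact_force: [-6.8, -0.3, 23.4]
grip_width: 0.034
grip_force: 52.3
[ 0.5484 -0.0031  0.1042] [-6.7 -0.  23.4] [-0.001  0.002 -0.001  0.002 -0.    -0.001]
[ 0.5483 -0.0031  0.1042] [-6.3  0.2 23. ] [ 0.001  0.     0.002 -0.    -0.    -0.001]
[ 0.5483 -0.0031  0.1041] [-6.5  0.3 23. ] [-0.     0.001 -0.001 -0.001 -0.001  0.001]
```

View pics/p5.png

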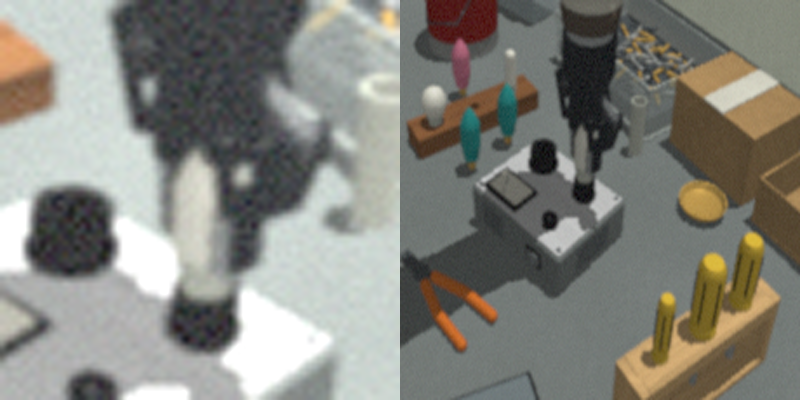

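The lamp's shoulder sits on the socket rim at crop (205,295), upright. The TCP has stopped at the hard stop, z 0.104, with a vertical force of about 23 N, of which about 13 N bears on the rim. The drivers and other lamps are standing in place.

```bash
python3 -c "
from rig import env
print(env.close_job())"
```

```text
the job is handed in; nothing more can be done
None
```

I handed the job in with the reset button pressed, the slim screwdriver back in its hole, and the candle lamp held home in the narrower socket at about 13 N on the rim; the hand-in gave no pass/fail result.

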